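# Take the candle snuffer out of its glass and stand it on the coaster

### The job

One of the two glass tumblers holds the steel candle snuffer, the stick with a bell at its foot and a ball at its top. Pull the snuffer straight up out of its glass and stand it upright, bell down, in the middle of the round cork coaster, setting it down rather than dropping it, and let go. Leave its glass standing where it is, and leave the other stick, the one with the crossbar, standing in its own glass.

Things in the scene. Friction and masses are not known exactly. Their poses are not given: they have to be found in the camera images.
- snuffer_grip (a point): Steel candle snuffer, 174 mm tall, 130 g, standing upright, bell down, loose on a tumbler's inner floor. Bell 42 mm wide at its flat lower rim, 42 mm high; then a 9 mm stem; a round handle 14 mm wide from 95 to 160 mm above the bell's rim; an 18 mm ball on top. This point: on the handle's axis, 132 mm above the bell's rim, 42 mm below the top; grip here. z runs up the stick; yaw is free.
- tumbler_a: Clear glass tumbler that holds the snuffer, loose, 300 g, 88 mm tall, 72 mm across the rim and 64 mm at the bottom, walls 3 mm, inner floor 6 mm above its underside. Origin: centre of its underside; z up.
- rod_grip (a point): The other stick, to be left alone: a steel stirring rod, 170 mm tall, with a flat 42 mm disc for a foot and a 56 mm crossbar at the top, standing in a second, like tumbler. This point is on its axis 132 mm above its foot.
- coaster: Round cork coaster fixed on the shelf, 100 mm across, 8 mm thick, lying between the two tumblers. Origin: centre of its underside, on the shelf surface; z up.
Things that resemble listed ones, but are neither listed nor needed, are in the scene too. What is shaped like the tumbler_a but blue or purple is not meant.

How it is judged:
By the outcome, as a careful person would: the job done as asked, in the order asked, and still so for the second after the job is handed in, with the robot touching nothing.
It also fails if it takes over 42 s, if anything falls off the work surface, if the arm or the gripper's body presses on something with over 40 N, if the wrist force passes 120 N, or if a joint passes its speed limit or range.

### The arm

A 7-joint arm with a two-finger parallel gripper is mounted at the origin on the work surface. World frame = base frame: x ahead of the robot, y to its left, z up, the work surface at z = 0. Lengths are in m, angles in degrees, forces in N, time in s.
With the tool pointing down it reaches from about 0.425 to 0.875 m from the base axis. Payload 4.7 kg.
Tool frame: the origin (TCP) lies midway between the tips of the shut fingers; the grasp point (between the pads) lies env.grip_point_offset behind it (env.grip_point_offset is the distance from the TCP to the grasp point, in m); z points along the fingers, y is the line along which they close (so a half turn about z gives the same grasp; the last joint's range is limited). The gripper opens to 87 mm and grips with 3 to 60 N. Pads are 19 mm wide; open, the fingers measure 117 mm over their backs; the gripper's body (75 mm by 190 mm) begins 51 mm behind the grasp point.
Start: joints at [64.807, 18.392, -4.016, 83.108, 1.295, 78.541, -3.26], TCP at [0.285, -0.584, 0.223] pointing down, gripper open.
Joint ranges: [-163.93, 163.93], [-17.29, 119.83], [-79.2, 71.16], [3.27, 140.29], [-89.18, 269.18], [5.43, 117.66], [-154.24, 154.24]. Speed limits (degrees/s): [147.25, 147.25, 180, 180, 180, 180, 180].

### API

Orientations are given as [roll, pitch, yaw] about the fixed x, y, z axes, in that order (R = Rz(yaw) Ry(pitch) Rx(roll)).
In Python, from cell import env gives the robot as it stands.
- The arm moves only by the shell command python3 -m creep 'ROWS' [FORCE]. ROWS is a JSON object of lists of equal length, an entry for each row: "translation": the shift along the tool's x, y, z in units of 0.08 m (1.0 is 0.08 m), a list of three; "turn": the turn, a rotation vector about the tool's x, y, z in units of 180 degrees (1.0 is 180 degrees), a list of three; "grip": the opening, from 0 (shut) to 1 (fully open). In form: {"translation": [[x, y, z], ...], "turn": [[ax, ay, az], ...], "grip": [grip, ...]}. A call has 1 to 5 rows; each row shifts and turns the commanded pose from where the row before left it, along the tool's axes as they then stand; what a row does not reach is not made up. A row lasts 1/8 s, in which the tool goes at most 62.5 mm and 10.7 degrees, less where a joint would pass 70% of its speed; a pose out of reach is approached as far as the arm can. A call with a number of a shift or a turn outside -1 to 1 is refused whole. A call with a gripper value outside its range is refused whole. The fingers move at their own pace and stop on an object; FORCE is the grip in N (left out, the last holds). Time passes only in rows, so rows that do not move let the fingers close. It gives the time, the measured TCP pose, the force, the opening and the grip force at its end, in the units of the state.
- env.get_obs(): the state, without advancing time (a new reading comes with each control period).
- env.read_camera(name): name is "side" or "top"; returns a dict with "frame" (480x640x3 uint8, red, green, blue), "z_map" (480x640 float32, m along the optical axis (not along the pixel's ray), 0 where there is no reading), "K" (3x3 intrinsics, pixels), "rvec" (rotation vector, rad) and "tvec" (3), from world to camera coordinates, as OpenCV has them. Camera axes: x right, y down, z forward; pixel columns grow to the right and rows downward; lengths in m; the calibration is good to about 2 mm. A picture is of the moment at which its call begins.
- env.sign_off(): hands the job in; it is judged then, once.
The state is a dict: "time_s": time; "qpos": joint angles; "joint_velocities": joint speeds; "effort": joint torques, N m; "tool_pos": TCP position; "tool_rot": TCP orientation; "force": force on the tool from outside, world axes, zero at the start; "wrist_torque": the same for the moment, N m; "grip_width": finger opening in m; "grasp_force": force on a finger pad.
Only numpy, scipy, OpenCV 4.12 (cv2) and the standard library are available. Lean on these libraries where they do the work, as an engineer would, in place of code of your own. Each camera call takes 0.05 s, during which the arm holds its last target. There are 200 camera calls.

## Working session

There is one attempt and no reset: what is moved stays moved. The work goes in short steps, Python scripts to look and compute and a shell command to move; the robot and the scene stay as the last step left them, time stands still between calls to the robot, and variables do not carry over. Pictures are saved under pics/ and viewed, at most 10 in all, crops included, and the job is handed in when it is done.

```bash
mkdir -p pics; cat > h.py <<'E'
from cell import env
import numpy as np, cv2
def cam(n):
    c=env.read_camera(n); c['R']=cv2.Rodrigues(np.array(c['rvec'],float))[0]; c['t']=np.array(c['tvec'],float).ravel(); return c
def pt(c,u,v,z=None):
    z=c['z_map'][int(v),int(u)] if z is None else z
    return c['R'].T@(np.linalg.inv(c['K'])@[u,v,1]*z-c['t'])
def onz(c,u,v,h):
    d=c['R'].T@np.linalg.inv(c['K'])@[u,v,1]; o=-c['R'].T@c['t']; return o+d*(h-o[2])/d[2]
def save(c,name,box=None,s=1):
    f=c['frame'][:,:,::-1]
    if box: f=f[box[1]:box[3],box[0]:box[2]]
    cv2.imwrite('pics/'+name,cv2.resize(f,None,fx=s,fy=s,interpolation=2))
E
python3 - <<'E'
from h import *
o=env.get_obs();print(o,env.grip_point_offset)
for n in('side','top'):
    c=cam(n);save(c,n+'.png');np.savez(n,**c);print(n,-c['R'].T@c['t'],c['K'][0,0])
E
```

```text
{'time_s': 0.0, 'qpos': array([64.80681393, 18.43996658, -4.01497824, 83.17284938,  1.29465222,
       78.54075455, -3.26049372]), 'joint_velocities': array([ 0.00299945, -0.04396106,  0.07406145, -0.00736728, -0.17528128,
        0.04835076,  0.09170507]), 'effort': array([-6.14733472e-04, -4.91293466e+01, -4.04393105e-01, -3.12529528e+01,
       -6.38757111e-02,  4.38136014e-02,  1.57384120e-04]), 'tool_pos': array([ 0.28466721, -0.58375128,  0.22146914]), 'tool_rot': array([-1.79891648e+02,  5.47695553e-03,  2.60018073e+01]), 'force': array([-0.15860655,  0.14208329,  0.05226616]), 'wrist_torque': array([0.00526905, 0.05591071, 0.01166164]), 'grasp_force': 0.0, 'grip_width': 0.08665933344612639} 0.0187
side [0.4098961  0.84209776 0.6694628 ] 530.4935766616964
top [0.39784857 0.05094421 0.98125744] 437.18933321231617
```

View pics/side.png

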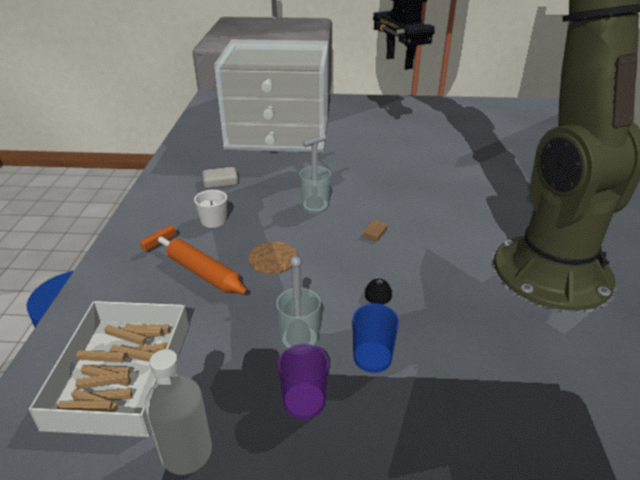

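View pics/top.png

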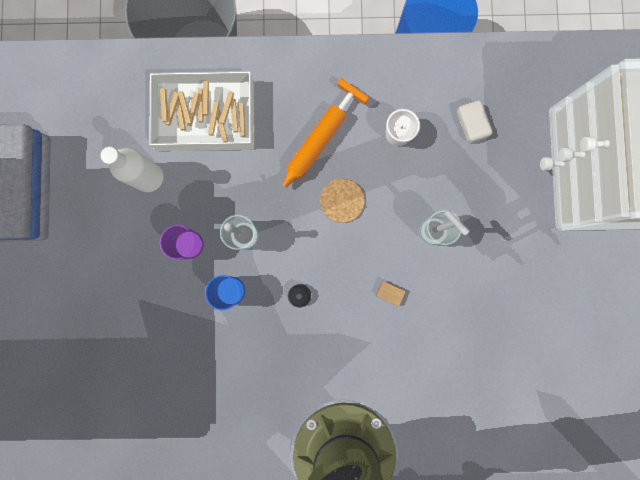

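The snuffer, with the ball top, stands in the clear glass at about (238,232) top and (298,320) side. Its ball is at (229,227) top and (296,262) side. The coaster is at (342,200) top. The crossbar rod's glass is at (441,228) top.

```bash
python3 - <<'E'
from h import *
L={n:dict(np.load(n+'.npz')) for n in('side','top')}
a=L['top']['frame'][180:270,190:290,::-1];b=L['side']['frame'][235:365,250:350,::-1]
A=cv2.resize(a,(400,360),interpolation=2);B=cv2.resize(b,(400,520),interpolation=2)
im=np.zeros((520,800,3),np.uint8);im[:360,:400]=A;im[:,400:]=B;cv2.imwrite('pics/crop.png',im)
c=L['top']
# coaster by depth/colour
hsv=cv2.cvtColor(c['frame'],cv2.COLOR_RGB2HSV)
m=np.zeros((480,640),bool);m[170:230,310:375]=(hsv[170:230,310:375,1]>90)
v,u=np.nonzero(m);print('coaster px',u.mean(),v.mean(),u.min(),u.max(),v.min(),v.max(),onz(c,u.mean(),v.mean(),.008))
for p in [(342,200),(229,227),(230,228),(234,230),(237,232),(280,200)]: print(p,pt(c,*p))
for p in [(296,262),(296,275),(296,285),(275,258)]: print('s',p,pt(L['side'],*p))
E
```

```text
coaster px 341.861673414305 200.16734143049933 320 363 179 221 [ 0.55700439 -0.00597961  0.008     ]
(342, 200) [ 0.55725117 -0.0062536   0.00877118]
(229, 227) [0.48336944 0.2136732  0.17676873]
(230, 228) [0.48145594 0.21179462 0.17696636]
(234, 230) [0.48100586 0.21097489 0.14263845]
(237, 232) [0.47992703 0.21087147 0.11192113]
(280, 200) [0.56124658 0.13354722 0.00084134]
s (296, 262) [0.48257376 0.22279456 0.1773931 ]
s (296, 275) [0.48332826 0.22199897 0.15150846]
s (296, 285) [0.48395796 0.22112508 0.13067938]
s (275, 258) [ 5.51296103e-01 -3.22666437e-04  8.42428393e-03]
```

View pics/crop.png

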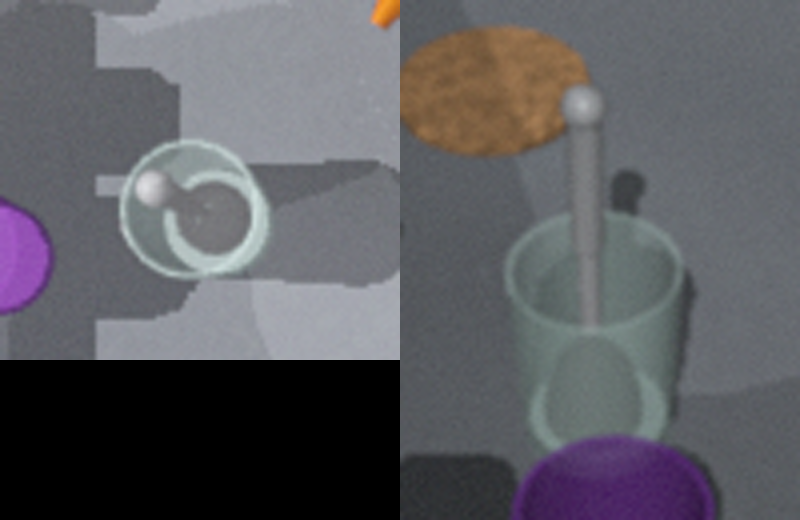

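```bash
python3 - <<'E'
from h import *
L={n:dict(np.load(n+'.npz')) for n in('side','top')}
t,s=L['top'],L['side']
P=[c['K']@np.c_[c['R'],c['t']] for c in(t,s)]
x=cv2.triangulatePoints(P[0],P[1],np.array([[228.25],[227.]]),np.array([[295.5],[261.2]])).ravel();print('ball tri',x[:3]/x[3])
print('ball',onz(t,228.25,227,.171),onz(s,295.5,261.2,.171),'handle s',onz(s,296.2,285,.138))
print('glass top',onz(t,238.5,231.7,.088),'side rim',onz(s,398.5/4+250-.4-.0 if 0 else 398.5,0,.088) if 0 else onz(s,250+194/4,235+270/4,.088))
print('bell disc',onz(t,190+214/4,180+217/4,.03))
v=s['frame'];hsv=cv2.cvtColor(v,cv2.COLOR_RGB2HSV);m=np.zeros((480,640),bool);m[238:278,245:302]=hsv[238:278,245:302,1]>90
vv,u=np.nonzero(m);print('coaster side',onz(s,(u.min()+u.max())/2,(vv.min()+vv.max())/2,.008))
for n,p in dict(chest=(556,70),chest2=(556,220),purple=(182,228),bottle=(110,156),rod=(455,222),blue=(225,278)).items(): print(n,pt(t,*p))
E
```

```text
ball tri [0.48397448 0.21577523 0.17330645]
ball [0.48400948 0.21623665 0.171     ] [0.48446302 0.21284732 0.171     ] handle s [0.48264677 0.22954405 0.138     ]
glass top [0.4827444  0.21219127 0.088     ] side rim [0.48170229 0.21433075 0.088     ]
bell disc [0.48245663 0.21178038 0.03      ]
coaster side [ 0.55666993 -0.00220164  0.008     ]
chest [ 0.85350318 -0.5097822  -0.00246365]
chest2 [ 0.5019683  -0.47885457  0.01767823]
purple [0.495913   0.33782334 0.05670865]
bottle [0.6171735  0.42883824 0.19080102]
rod [ 0.48504552 -0.20560496  0.17304567]
blue [0.38785998 0.25556411 0.01603526]
```

```bash
python3 -m creep '{"translation":[[0,0,-0.1],[0,0,-0.1],[0,0,-0.1],[0,0,-0.1],[0,0,-0.1]],"turn":[[0,0,-0.0508],[0,0,-0.0508],[0,0,-0.0508],[0,0,-0.0508],[0,0,-0.0508]],"grip":[0.6,0.6,0.6,0.6,0.6]}' 20; python3 -m creep '{"translation":[[0,0,0],[0,0,0],[0,0,0]],"turn":[[0,0,-0.0508],[0,0,-0.0508],[0,0,0]],"grip":[0.6,0.6,0.6]}'
```

```text
time_s: 0.72
tool_pos: [0.2848, -0.584, 0.2622]
tool_rot: [-180.0, -0.0, 72.0]
force: [-0.0, -0.0, -0.3]
grip_width: 0.0538
grasp_force: 0.0
time_s: 1.1
tool_pos: [0.2848, -0.584, 0.262]
tool_rot: [-180.0, -0.1, 89.9]
force: [0.1, -0.4, -0.3]
grip_width: 0.0522
grasp_force: 0.0
```

```bash
Z='"turn":[[0,0,0],[0,0,0],[0,0,0],[0,0,0],[0,0,0]],"grip":[0.6,0.6,0.6,0.6,0.6]}'; python3 -m creep '{"translation":[[0.5,0.25,0],[0.5,0.25,0],[0.5,0.25,0],[0.5,0.25,0],[0.5,0.25,0]],"turn":[[0,0,0],[0,0,0],[0,0,0],[0,0,0],[0,0,0]],"grip":[0.6,0.6,0.6,0.6,0.6]}'
python3 -m creep '{"translation":[[0.5,0.25,0],[0.5,0.25,0],[0.5,0.25,0],[0.5,0.25,0],[0.5,0.25,0]],"turn":[[0,0,0],[0,0,0],[0,0,0],[0,0,0],[0,0,0]],"grip":[0.6,0.6,0.6,0.6,0.6]}'
```

```text
time_s: 1.72
tool_pos: [0.3853, -0.3827, 0.2624]
tool_rot: [-180.0, -0.0, 89.8]
force: [0.7, -0.5, 0.9]
grip_width: 0.0525
grasp_force: 0.0
time_s: 2.35
tool_pos: [0.4853, -0.1828, 0.2625]
tool_rot: [180.0, 0.0, 89.8]
force: [0.0, -0.2, -0.1]
grip_width: 0.0522
grasp_force: 0.0
```

Next leg: y from -0.183 to 0.215, which is 0.398 m, or ten rows of 0.5.

```bash
python3 -m creep '{"translation":[[0.5,0,0],[0.5,0,0],[0.5,0,0],[0.5,0,0],[0.5,0,0]],"turn":[[0,0,0],[0,0,0],[0,0,0],[0,0,0],[0,0,0]],"grip":[0.6,0.6,0.6,0.6,0.6]}'
python3 -m creep '{"translation":[[0.5,0,0],[0.5,0,0],[0.5,0,0],[0.47,-0.025,0],[0,0,0]],"turn":[[0,0,0],[0,0,0],[0,0,0],[0,0,0],[0,0,0]],"grip":[0.6,0.6,0.6,0.6,0.6]}'
python3 -m creep '{"translation":[[0.5,0,0],[0,0,0]],"turn":[[0,0,0],[0,0,0]],"grip":[0.6,0.6]}'
python3 - <<'E'
from h import *
c=cam('side');save(c,'s2.png',(220,130,420,280),4)
print(env.get_obs()['tool_pos'])
E
```

```text
time_s: 2.98
tool_pos: [0.4846, 0.0171, 0.2625]
tool_rot: [180.0, 0.0, 89.8]
force: [0.1, -0.4, 0.1]
grip_width: 0.0523
grasp_force: 0.0
time_s: 3.6
tool_pos: [0.4816, 0.1772, 0.2626]
tool_rot: [-180.0, -0.1, 90.2]
force: [-0.4, -0.9, -0.2]
grip_width: 0.0521
grasp_force: 0.0
time_s: 3.85
tool_pos: [0.482, 0.2157, 0.2624]
tool_rot: [-180.0, -0.1, 90.1]
force: [-0.1, -0.6, -0.2]
grip_width: 0.0523
grasp_force: 0.0
[0.4825047  0.21370993 0.26230466]
```

View pics/s2.png

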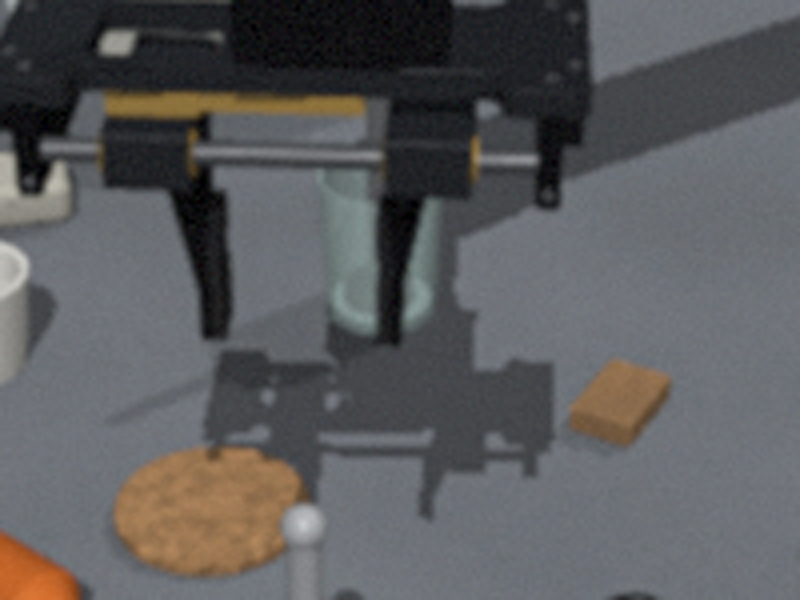

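The ball is at (302,522) in the crop and the fingertips are at about 215 and 391, midpoint 303, so they are centred on it. Lowering next.

```bash
python3 -m creep '{"translation":[[0,0.01,0.4],[0,0,0.4],[0,0,0.4],[0,0,0.4],[0,0,0.19]],"turn":[[0,0,0],[0,0,0],[0,0,0],[0,0,0],[0,0,0]],"grip":[0.6,0.6,0.6,0.6,0.6]}'
python3 -m creep '{"translation":[[0,0,0],[0,0,0]],"turn":[[0,0,0],[0,0,0]],"grip":[0.6,0.6]}'
python3 - <<'E'
from h import *
c=cam('side');save(c,'s3.png',(240,200,400,320),5)
t=cam('top');save(t,'t3.png',(180,180,290,270),7)
E
```

```text
time_s: 4.53
tool_pos: [0.4831, 0.2109, 0.1175]
tool_rot: [-179.9, 0.1, 89.8]
force: [-1.5, -0.4, -0.3]
grip_width: 0.0523
grasp_force: 0.0
time_s: 4.78
tool_pos: [0.4846, 0.2134, 0.1205]
tool_rot: [179.9, -0.0, 90.0]
force: [0.6, 0.1, 1.7]
grip_width: 0.0524
grasp_force: 0.0
```

View pics/s3.png

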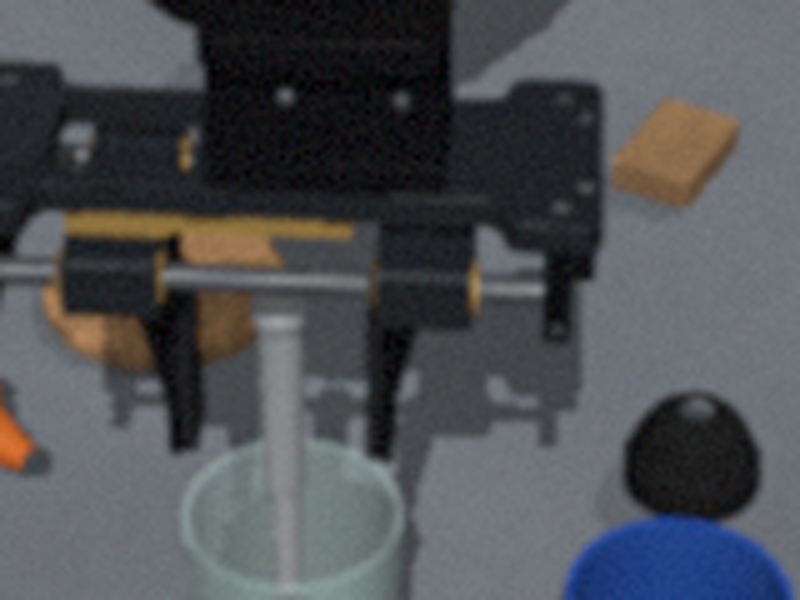

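The handle is centred between the fingertips: tips at about 185 and 380, stick at 283, and clear of the glass. Closing the grip.

```bash
python3 -m creep '{"translation":[[0,0,0],[0,0,0],[0,0,0],[0,0,0],[0,0,0]],"turn":[[0,0,0],[0,0,0],[0,0,0],[0,0,0],[0,0,0]],"grip":[0.35,0.25,0.2,0.1,0]}' 20
python3 -m creep '{"translation":[[0,0,0],[0,0,0],[0,0,0]],"turn":[[0,0,0],[0,0,0],[0,0,0]],"grip":[0,0,0]}' 25
python3 -m creep '{"translation":[[0,0,-0.1],[0,0,-0.1],[0,0,-0.2],[0,0,-0.2],[0,0,-0.2]],"turn":[[0,0,0],[0,0,0],[0,0,0],[0,0,0],[0,0,0]],"grip":[0,0,0,0,0]}'
```

```text
time_s: 5.5
tool_pos: [0.4837, 0.2134, 0.1193]
tool_rot: [180.0, 0.0, 90.0]
force: [-0.1, -0.3, 0.7]
grip_width: 0.0139
grasp_force: 18.3
time_s: 5.88
tool_pos: [0.4837, 0.2134, 0.1193]
tool_rot: [180.0, 0.0, 90.0]
force: [-0.2, -0.3, -0.2]
grip_width: 0.0137
grasp_force: 23.4
time_s: 6.5
tool_pos: [0.4838, 0.2135, 0.1848]
tool_rot: [179.9, 0.0, 90.0]
force: [-0.9, -0.2, -1.8]
grip_width: 0.0137
grasp_force: 23.4
```

Held at 13.7 mm. Lifting another 60 mm, for about 125 mm in all, then looking.

```bash
python3 -m creep '{"translation":[[0,0,-0.2],[0,0,-0.2],[0,0,-0.2],[0,0,-0.15],[0,0,0]],"turn":[[0,0,0],[0,0,0],[0,0,0],[0,0,0],[0,0,0]],"grip":[0,0,0,0,0]}'
python3 - <<'E'
from h import *
c=cam('side');save(c,'s4.png',(230,150,390,370),2.7)
t=cam('top');np.savez('t4',**t);np.savez('s4',**c)
E
```

```text
time_s: 7.12
tool_pos: [0.4841, 0.2137, 0.2443]
tool_rot: [179.9, -0.0, 90.0]
force: [-0.6, 0.0, -2.1]
grip_width: 0.0136
grasp_force: 23.4
```

View pics/s4.png

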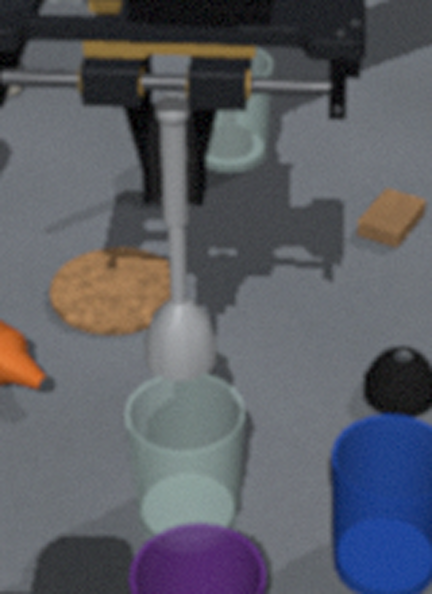

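The snuffer is out and its bell, about (182,340) in the crop, is well above the glass rim, which has stayed put. Checking the tilt from depth.

```bash
python3 - <<'E'
from h import *
c=dict(np.load('s4.npz'));
D=c['z_map'];H,W=D.shape;U,V=np.meshgrid(np.arange(W),np.arange(H))
Pc=np.stack([(U-c['K'][0,2])/c['K'][0,0]*D,(V-c['K'][1,2])/c['K'][1,1]*D,D],-1)
X=(Pc-c['t'])@c['R']
m=(abs(X[...,0]-.483)<.03)&(abs(X[...,1]-.215)<.035)&(X[...,2]>.128)&(X[...,2]<.235)&(D>0)
for a in np.arange(.13,.235,.01):
    k=m&(abs(X[...,2]-a)<.005)
    if k.sum(): q=X[k];print(round(a,3),k.sum(),q[:,0].min().round(4),q[:,0].max().round(4),np.median(q[:,0]).round(4),q[:,1].max().round(4), np.median(q[:,1]).round(4))
E
```

```text
0.13 29 0.4626 0.5023 0.4842 0.2355 0.2313
0.14 147 0.4626 0.5024 0.4795 0.2368 0.232
0.15 162 0.464 0.5025 0.4809 0.2357 0.23
0.16 186 0.4656 0.4991 0.4809 0.2366 0.226
0.17 117 0.4711 0.4952 0.4823 0.2291 0.2208
0.18 35 0.4785 0.4862 0.4828 0.2205 0.2178
0.19 31 0.4787 0.4874 0.4827 0.2208 0.2186
0.2 32 0.4795 0.4873 0.4825 0.22 0.218
0.21 32 0.4792 0.4869 0.4822 0.2211 0.2179
0.22 36 0.479 0.4866 0.4825 0.221 0.2184
0.23 35 0.4772 0.4891 0.4826 0.2229 0.22
```

The stick is upright, with a constant axis at (0.4825, 0.2155). Its shift to the coaster is dx 0.074, dy -0.219, which is tool x -2.74 and tool y +0.925.

```bash
python3 -m creep '{"translation":[[-0.1,0.035,0],[-0.25,0.085,0],[-0.3,0.1,0],[-0.35,0.12,0],[-0.4,0.135,0]],"turn":[[0,0,0],[0,0,0],[0,0,0],[0,0,0],[0,0,0]],"grip":[0,0,0,0,0]}'
python3 -m creep '{"translation":[[-0.4,0.135,0],[-0.35,0.12,0],[-0.3,0.1,0],[-0.2,0.065,0],[-0.09,0.03,0]],"turn":[[0,0,0],[0,0,0],[0,0,0],[0,0,0],[0,0,0]],"grip":[0,0,0,0,0]}'
python3 -m creep '{"translation":[[0,0,0.2],[0,0,0.3],[0,0,0.3],[0,0,0.3],[0,0,0.2]],"turn":[[0,0,0],[0,0,0],[0,0,0],[0,0,0],[0,0,0]],"grip":[0,0,0,0,0]}'
python3 -m creep '{"translation":[[0,0,0],[0,0,0]],"turn":[[0,0,0],[0,0,0]],"grip":[0,0]}'
python3 - <<'E'
from h import *
c=cam('side');save(c,'s5.png',(200,130,360,290),3.7)
D=c['z_map'];H,W=D.shape;U,V=np.meshgrid(np.arange(W),np.arange(H))
Pc=np.stack([(U-c['K'][0,2])/c['K'][0,0]*D,(V-c['K'][1,2])/c['K'][1,1]*D,D],-1)
X=(Pc-c['t'])@c['R']
p=env.get_obs()['tool_pos'];print(p)
m=(abs(X[...,0]-p[0])<.03)&(abs(X[...,1]-p[1])<.035)&(X[...,2]>.015)&(D>0)
for a in np.arange(.02,.15,.01):
    k=m&(abs(X[...,2]-a)<.005)
    if k.sum(): q=X[k];print(round(a,3),k.sum(),q.min(0).round(4),q[:,0].max().round(4),np.median(q[:,0]).round(4),q[:,1].max().round(4))
h=cv2.cvtColor(c['frame'],cv2.COLOR_RGB2HSV)[...,1]>90
k=h&(abs(X[...,2]-.008)<.006)&(abs(X[...,0]-.557)<.07)&(abs(X[...,1])<.07)
q=X[k];print('coaster',q.min(0),q.max(0),(q.min(0)+q.max(0))/2)
E
```

```text
time_s: 7.85
tool_pos: [0.5216, 0.1001, 0.2428]
tool_rot: [-180.0, 0.0, 90.0]
force: [0.1, -0.4, -1.3]
grip_width: 0.0137
grasp_force: 23.4
time_s: 8.48
tool_pos: [0.5576, -0.007, 0.2429]
tool_rot: [-179.9, -0.0, 89.9]
force: [1.1, 0.7, -0.9]
grip_width: 0.0137
grasp_force: 23.4
time_s: 9.1
tool_pos: [0.5563, -0.0044, 0.1373]
tool_rot: [-179.9, -0.0, 90.1]
force: [0.4, -1.5, -1.0]
grip_width: 0.0136
grasp_force: 23.4
time_s: 9.35
tool_pos: [0.5582, -0.0053, 0.1401]
tool_rot: [179.9, -0.0, 90.0]
force: [0.6, -0.7, -1.0]
grip_width: 0.0137
grasp_force: 23.4
[ 0.55834602 -0.0054956   0.1403019 ]
0.03 56 [ 0.5364 -0.0068  0.0265] 0.576 0.552 0.0183
0.04 95 [ 0.5375 -0.0132  0.035 ] 0.5757 0.5558 0.0196
0.05 97 [ 0.5377 -0.0078  0.0452] 0.5757 0.5535 0.0162
0.06 104 [ 0.5412 -0.0129  0.055 ] 0.573 0.5556 0.0146
0.07 45 [ 0.5471 -0.0081  0.0651] 0.565 0.5561 0.0069
0.08 16 [ 0.5536 -0.0066  0.0753] 0.5597 0.5568 0.0016
0.09 19 [ 0.5531 -0.0044  0.0856] 0.5614 0.5569 0.0023
0.1 23 [ 0.5528 -0.0056  0.0954] 0.5612 0.5562 0.0028
0.11 21 [ 0.5522 -0.0043  0.1054] 0.5604 0.5561 0.0009
0.12 16 [ 0.5533 -0.004   0.1157] 0.5599 0.5564 0.001
0.13 30 [ 0.5509 -0.0041  0.1259] 0.5629 0.5565 0.0036
0.14 44 [ 0.5418 -0.0079  0.1356] 0.5723 0.5575 0.0061
coaster [ 0.50841458 -0.05148727  0.00221151] [0.60476948 0.04475488 0.0136789 ] [ 0.55659203 -0.0033662   0.00794521]
```

View pics/s5.png

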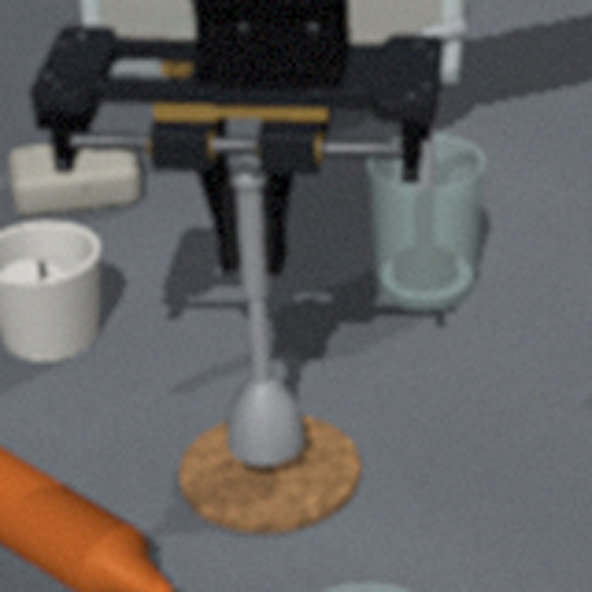

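The snuffer is upright at (0.5565, -0.0035), right over the coaster centre at (0.5566, -0.0034). The rim should be about 19 mm above the cork, so I'll descend gently and watch the force.

```bash
python3 -m creep '{"translation":[[0,0,0.06],[0,0,0.06],[0,0,0.05],[0,0,0.02],[0,0,0]],"turn":[[0,0,0],[0,0,0],[0,0,0],[0,0,0],[0,0,0]],"grip":[0,0,0,0,0]}'
python3 -m creep '{"translation":[[0,0,0.0125],[0,0,0.0125],[0,0,0]],"turn":[[0,0,0],[0,0,0],[0,0,0]],"grip":[0,0,0]}'
```

```text
time_s: 10.02
tool_pos: [0.5575, -0.0058, 0.124]
tool_rot: [-180.0, 0.0, 90.0]
force: [-0.2, -0.2, -1.0]
grip_width: 0.0136
grasp_force: 23.4
time_s: 10.4
tool_pos: [0.5576, -0.0058, 0.1221]
tool_rot: [-180.0, 0.0, 90.0]
force: [0.2, -0.4, -1.9]
grip_width: 0.0138
grasp_force: 23.4
```

```bash
python3 -m creep '{"translation":[[0,0,0.0125],[0,0,0]],"turn":[[0,0,0],[0,0,0]],"grip":[0,0]}'
python3 -m creep '{"translation":[[0,0,0.01],[0,0,0]],"turn":[[0,0,0],[0,0,0]],"grip":[0,0]}'
```

```text
time_s: 10.65
tool_pos: [0.5578, -0.0058, 0.1213]
tool_rot: [180.0, 0.0, 90.0]
force: [-0.6, -0.1, 0.5]
grip_width: 0.0136
grasp_force: 23.4
time_s: 10.9
tool_pos: [0.558, -0.0058, 0.1213]
tool_rot: [180.0, 0.0, 90.0]
force: [-1.9, 0.9, 5.5]
grip_width: 0.0137
grasp_force: 23.2
```

It made contact at the expected height, 5.5 N. Releasing gently.

```bash
python3 -m creep '{"translation":[[0,0,0],[0,0,0],[0,0,0]],"turn":[[0,0,0],[0,0,0],[0,0,0]],"grip":[0,0,0]}' 5
python3 -m creep '{"translation":[[0,0,0],[0,0,0],[0,0,0],[0,0,0],[0,0,0]],"turn":[[0,0,0],[0,0,0],[0,0,0],[0,0,0],[0,0,0]],"grip":[0.2,0.3,0.4,0.6,0.7]}'
python3 -m creep '{"translation":[[0,0,0],[0,0,-0.1],[0,0,-0.3],[0,0,-0.4],[0,0,-0.4]],"turn":[[0,0,0],[0,0,0],[0,0,0],[0,0,0],[0,0,0]],"grip":[0.7,0.7,0.7,0.7,0.7]}'
python3 -m creep '{"translation":[[0,0,-0.4],[0,0,-0.3],[0,0,0],[0,0,0]],"turn":[[0,0,0],[0,0,0],[0,0,0],[0,0,0]],"grip":[0.7,0.7,0.7,0.7]}'
python3 - <<'E'
from h import *
c=cam('side');save(c,'s6.png')
E
```

```text
time_s: 11.28
tool_pos: [0.5578, -0.0058, 0.1204]
tool_rot: [180.0, 0.0, 90.0]
force: [-0.9, -0.2, 1.7]
grip_width: 0.0145
grasp_force: 4.0
time_s: 11.9
tool_pos: [0.5576, -0.0058, 0.1203]
tool_rot: [-180.0, 0.0, 90.0]
force: [0.2, 0.1, 0.0]
grip_width: 0.0473
grasp_force: 0.0
time_s: 12.52
tool_pos: [0.5576, -0.0057, 0.2179]
tool_rot: [180.0, 0.0, 90.0]
force: [-0.5, -0.8, -0.0]
grip_width: 0.061
grasp_force: 0.0
time_s: 13.02
tool_pos: [0.5573, -0.0058, 0.2717]
tool_rot: [-180.0, 0.0, 90.0]
force: [-0.4, 1.5, -0.2]
grip_width: 0.061
grasp_force: 0.0
```

View pics/s6.png

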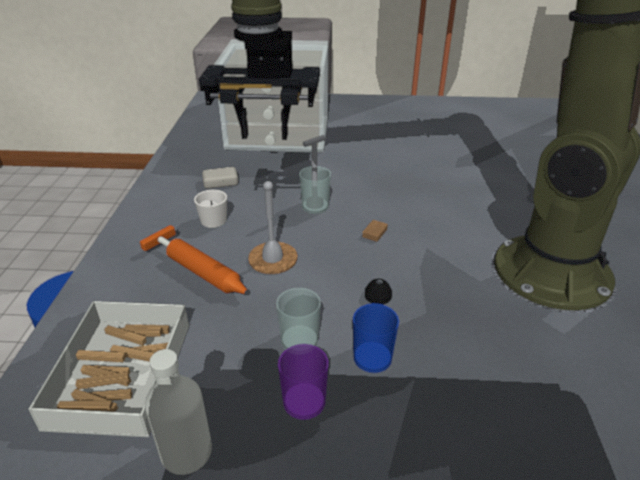

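The snuffer stands upright at (270,225), centred on the coaster at (273,257). Its glass is unmoved at (298,318), the rod is still in its own glass at (315,185), and the gripper is clear.

```bash
python3 -c "
from cell import env
print(env.sign_off())"
```

```text
the job is handed in; nothing more can be done
None
```

The snuffer is standing upright, bell down, in the middle of the coaster and released; its glass and the crossbar rod are where they were, and the job was handed in at about 13 s.

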